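# Put the chisel away in the tool chest's shallow drawer

## Robot

A 6-joint arm with a two-finger parallel gripper is mounted at the origin on the work surface. World frame = base frame: x ahead of the robot, y to its left, z up, the work surface at z = 0. Lengths are in m, angles in rad, forces in N, time in s.
With the tool pointing down it reaches from about 0.25 to 0.725 m from the base axis. Payload 4 kg.
Tool frame: the origin (TCP) lies on the centre line of the jaws, within the pads' length; the fingertips stand tip_reach ahead of it and the grasp point (between the pads) lies 5 mm behind it (tip_reach is the distance from the TCP to the fingertips, in m); z points along the fingers, y is the direction in which the jaws open and shut (so a half turn about z gives the same grasp; the last joint's range is limited). The gripper opens to 85 mm and grips with 20 to 120 N. Pads are 22 mm wide; open, the fingers measure 114 mm over their backs; the gripper's body (76 mm by 85 mm) begins 54 mm behind the grasp point. The pads swing forward as they close: fully open they stand 13 mm farther back than shut.
Start: joints at [-1.19, 0.241, 0.005, 1.335, 0, 1.571], TCP at [0.186, -0.464, 0.245] pointing down, gripper open.
Joint ranges: [-2.72, 2.72], [-1.05, 1.87], [-1.09, 1.28], [-1.99, 2.15], [-1.42, 1.44], [-3.14, 3.14]. Speed limits (rad/s): [2.79, 2.79, 3.14, 3.14, 3.14, 3.14].

## Interface

Orientations are given as a unit quaternion [x, y, z, w].
In Python, from workcell import * gives the robot as it stands.
- The arm moves only by the tool arm_command, never from a script. Its arguments are lists of equal length, an entry for each row: "translation": the shift along the tool's x, y, z in cm, a list of three; "turn": the turn about the tool's z in rad; "hand": the closure, from 0 (fully open) to 1 (shut). In form: {"translation": [[x, y, z], ...], "turn": [turn, ...], "hand": [hand, ...]}. A call has 1 to 5 rows; each row is the pose to reach, as a shift and turn from the pose commanded when the call began, along the tool's axes at that moment; what a row does not reach only later rows make up. A row lasts 1/12 s, in which the tool goes at most 41.7 mm and 7.16 degrees, less where a joint would pass 70% of its speed; a pose out of reach is approached as far as the arm can. A call with a gripper value outside its range is refused whole. The fingers move at their own pace and stop on an object; the grip force is fixed at half the most. Time passes only in rows, so rows that repeat a pose let the fingers close. It gives the time, the measured TCP pose, the force and the opening at its end, in the units of the state.
- get_obs(): the state, without advancing time (a new reading comes with each control period).
- camera(name): name is "side" or "top" or "wrist"; returns (picture, depth): 420x560x3 uint8, red, green, blue; 420x560 float32, m along the optical axis (not along the pixel's ray), 0 where there is no reading.
- camera_info(name): a dict with "mtx" (3x3 intrinsics, pixels), "world_to_cam" (4x4, takes a point from world to camera coordinates). Camera axes: x right, y down, z forward; pixel columns grow to the right and rows downward; lengths in m; the calibration is good to about 2 mm. The wrist camera is an equidistant fisheye: a pixel r from the principal point sees the ray r / f radians off the axis. A picture is of the moment at which its call begins: read the wrist's pose just before it. camera_info takes no time and is no camera call; for the wrist camera it gives the pose at the moment of the call.
- job_done(): hands the job in, once; it reports no verdict.
Trained networks look in the newest picture that a camera, given by its name, has taken for a name from the list of things; names that differ only in an ending like _2 or _b are one class to them, and where a whole thing is asked for, a point or a joint stands for the part that bears it (a point fixed in the world has none). Each returns a list of dicts, best first, with "conf" (0 to 1); they miss things now and then, are a little off and sometimes report something else, mostly with a low value. They report only what shows in the picture. A call takes as long as a camera call. They do not tell look-alikes from the thing itself.
- search_frame(camera, name): "location" ([row, column] in pixels, amid what is visible of it).
- spot_point(camera, name): "location" ([row, column] in pixels: a listed point, or the origin of a listed thing).
The state is a dict: "clock": time; "joint_pos": joint angles; "joint_vel": joint speeds; "tau": joint torques, N m; "eef_pos": TCP position; "tool_rot": TCP orientation; "ft_force": force on the tool from outside, world axes, zero at the start; "ft_torque": the same for the moment, N m; "grip_width": finger opening in m.
Only numpy, scipy, OpenCV 4.12 (cv2) and the standard library are available. Lean on these libraries where they do the work, as an engineer would, in place of code of your own. Each camera call takes 0.05 s, during which the arm holds its last target. There are 200 camera calls.

## Task

Put the wood-handled chisel away in the tool chest: pull the upper drawer, which stands a little open, out as far as it goes, and slip the chisel edge-first under the chest's top into the drawer's empty middle lane, so that it lies flat with its bevel side still up and its cutting edge at the back; then push the drawer fully shut. Never ram or force the chisel against the chest or drawer, and leave the screwdriver and the mallet where they lie on the bench.

Things in the scene. Friction and masses are not known exactly. Their poses are not given: they have to be found in the camera images.
- chest: Fixed wooden tool chest, 300 deep (x) x 320 wide (y) x 187 high (top board 336 wide). Origin on the bench below the centre of its front face; x from the face into the chest, z up; drawers slide out to -x. Two drawers with brass bar handles; use the upper. The lower stays shut, its bar 63 in front of the face at z = 70.
- lintel (a point): Middle of the lower front edge of the chest's top board, 172 above the bench, in the plane of the front face; axes as the chest's. The board reaches back from here over the upper drawer, 54 above the drawer's floor and 15 thick: the chisel must go in below it.
- drawer (a joint): How far the upper drawer is out, m: 0 shut, 0.165 at its stop; starts at 0.07 to 0.10. On ball-bearing runners: a light touch (0.6 N) moves it. Inside 256 long, 276 wide; side and back walls 40 high; two dividers 6 thick, 25 high make three lanes lengthwise, a small tool lies in each side lane. Front panel 18 thick, its top edge 56 above the drawer's floor.
- lane (a point): Front end of the floor of the upper drawer's empty middle lane, on its centre line, at the foot of the front panel's inner face; moves with the drawer, 118 above the bench. x to the back wall (inner face at x = +256), y across (lane from -48 to +48), z up. Fully open, only x = 0 to 165 lies clear of the chest's top.
- handle (a point): Middle of the upper drawer's brass bar handle, moves with the drawer: a round bar 10 thick and 100 long across the drawer (y), 45 in front of the panel's outer face (40 clear gap), 148 above the bench; axes as the chest's.
- chisel: Heavy socket chisel, 240 long, 0.29 to 0.43 kg, on the bench; pale handle, steel hoop at the butt, steel blade. Origin mid-length, level with the surface it lies on; x to the cutting edge (+120; butt -120), z up out of the bevel side. Rests on butt (32 thick) and edge. Blade 30 wide, 7.5 thick, from x = +13. Balance about x = +26: held by the handle it may sag, blade down.
- chisel_grip (a point): On the chisel's axis in the middle of the straight round part of the handle (23 thick, x = -96 to -60 on the chisel): at x = -78, 14 above the surface it lies on. Ahead of it the handle narrows to 19 at x = -34, then a conical steel socket runs from 21 down to 9 thick at the blade.
- chisel_edge (a point): Middle of the chisel's cutting edge: x = +120 on the chisel, 4 above the surface it lies on.
- screwdriver: Red-handled screwdriver, 190 long, on the bench, blade to +x; origin under its middle. It and the chisel may have swapped places. Leave it.
- mallet: Black rubber mallet on the bench; head 66 thick and 100 long across (y), origin under the head; wooden handle reaches 280 to -x. Leave it.
There are look-alikes about, which are no part of the job. Of the things that look like the chisel, take the one that is farthest to the robot's right at the start.

How it is judged:
By the outcome, as a careful person would: the job done as asked, in the order asked, and still so for the second after the job is handed in, with the robot touching nothing.
It also fails if it takes over 72 s, if anything falls off the work surface, if the arm or the gripper's body presses on something with over 40 N, if the wrist force passes 120 N, or if a joint passes its speed limit or range.

## Working session

There is one attempt and no reset: what is moved stays moved. The work goes in short steps, Python scripts to look and compute and a tool call to move; the robot and the scene stay as the last step left them, time stands still between calls to the robot, and variables do not carry over. Pictures are saved under pics/ and viewed, about 8 in all and at most 12, crops included, and the job is handed in when it is done.

Besides the shell and the picture viewer there is one more tool, called after ">>>" in YAML: its name, and indented under it one key for each argument. arm_command: Moves the arm, as the interface text tells. Its arguments: {"type":"object","properties":{"translation":{"type":"array","items":{"type":"array","items":{"type":"number"}}},"turn":{"type":"array","items":{"type":"number"}},"hand":{"type":"array","items":{"type":"number"}}},"required":["translation","turn","hand"]}

```bash
ls; mkdir -p pics
cat > h.py <<'E'
from workcell import *
import numpy as np, cv2
from scipy.spatial.transform import Rotation as R
def world(cam,info,depth,r,c,w=2,z=None):
    M=np.array(info["mtx"]);T=np.linalg.inv(np.array(info["world_to_cam"]))
    u=(c-M[0,2])/M[0,0];v=(r-M[1,2])/M[1,1]
    if cam=="wrist":
        t=np.hypot(u,v);s=np.tan(t)/t if t>1e-9 else 1;u*=s;v*=s
    if z is not None:
        d=T[:3,:3]@np.array([u,v,1]);o=T[:3,3];return o+d*(z-o[2])/d[2]
    r,c=int(round(r)),int(round(c));p=depth[max(r-w,0):r+w+1,max(c-w,0):c+w+1];p=p[p>0];d=np.median(p) if p.size else np.nan
    return (T@np.array([u*d,v*d,d,1]))[:3]
def save(n,p): cv2.imwrite("pics/"+n,p[:,:,::-1])
E
python3 - <<'E'
from h import *
o=get_obs();print({k:np.round(v,3).tolist() for k,v in o.items()})
P=[]
for cam in("top","side"):
    p,d=camera(cam);i=camera_info(cam);P.append(p)
    print(cam,np.round(i["mtx"],1).tolist(),np.round(np.linalg.inv(i["world_to_cam"]),3).tolist())
    for n in("chisel","chisel_grip","chisel_edge","screwdriver","mallet","handle","lintel","lane","chest"):
        for q in spot_point(cam,n)[:3]:
            print(n,round(q["conf"],2),np.round(q["location"]),np.round(world(cam,i,d,*q["location"]),3))
    save(cam+"0.png",p)
E
```

```text
pics
{'clock': 0.0, 'joint_pos': [-1.19, 0.241, 0.004, 1.335, -0.0, 1.571], 'joint_vel': [-0.001, -0.0, 0.001, 0.001, 0.0, -0.0], 'tau': [0.001, -37.232, 25.241, 0.017, 0.0, -0.0], 'eef_pos': [0.186, -0.464, 0.244], 'tool_rot': [0.982, 0.189, -0.0, -0.001], 'ft_force': [0.11, 0.34, 0.174], 'ft_torque': [-0.098, 0.026, 0.054], 'grip_width': 0.085}
top [[501.4, 0.0, 283.8], [0.0, 501.4, 220.7], [0.0, 0.0, 1.0]] [[-0.008, -0.992, 0.128, 0.428], [-1.0, 0.01, 0.017, -0.07], [-0.019, -0.128, -0.992, 1.178], [0.0, 0.0, 0.0, 1.0]]
chisel 0.95 [123. 327.] [ 0.818 -0.156  0.004]
chisel 0.88 [330. 335.] [ 0.328 -0.164  0.016]
chisel 0.56 [238. 401.] [ 0.537 -0.323  0.   ]
chisel_grip 0.83 [130. 358.] [ 0.794 -0.226  0.02 ]
chisel_grip 0.65 [351. 362.] [ 0.281 -0.221  0.026]
chisel_edge 0.97 [110. 280.] [ 0.849 -0.043  0.006]
chisel_edge 0.84 [192. 414.] [ 0.644 -0.357  0.008]
chisel_edge 0.65 [292. 298.] [ 0.413 -0.082  0.007]
screwdriver 0.84 [223. 320.] [ 0.571 -0.133  0.025]
mallet 0.95 [282. 233.] [0.438 0.064 0.068]
handle 0.61 [186. 192.] [0.644 0.147 0.118]
handle 0.56 [241. 187.] [0.534
[... 232 characters left out ...]
 0.317], [-0.307, 0.597, -0.741, 0.703], [0.006, -0.778, -0.629, 0.796], [0.0, 0.0, 0.0, 1.0]]
chisel 0.77 [210. 190.] [0.709 0.041 0.186]
chisel 0.66 [188. 321.] [ 0.532 -0.336  0.015]
chisel 0.57 [254. 386.] [ 0.333 -0.145  0.012]
chisel_grip 0.94 [239. 411.] [ 0.285 -0.204  0.023]
chisel_grip 0.54 [195. 212.] [ 0.792 -0.222  0.014]
chisel_edge 0.79 [181. 283.] [ 0.641 -0.347  0.009]
chisel_edge 0.65 [270. 343.] [ 0.415 -0.077  0.002]
mallet 0.61 [320. 316.] [0.429 0.122 0.059]
handle 0.59 [290. 265.] [0.515 0.16  0.153]
lintel 0.76 [266. 182.] [0.692 0.124 0.119]
lintel 0.64 [319. 312.] [0.437 0.123 0.062]
lane 0.59 [295. 237.] [0.555 0.187 0.155]
chest 0.8 [329. 187.] [0.62  0.253 0.117]
```

View pics/top0.png

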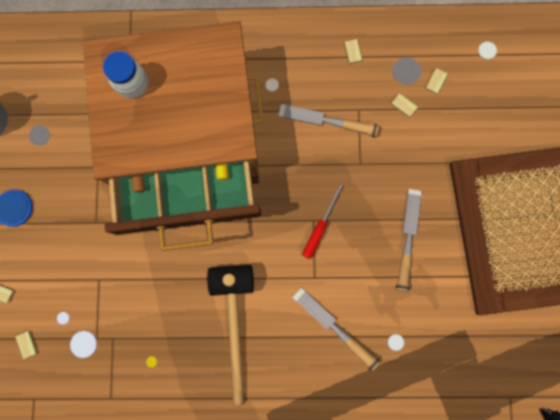

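View pics/side0.png

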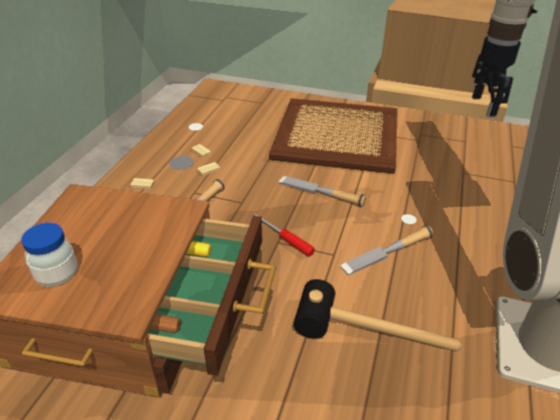

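The top view shows three chisels. The rightmost has its edge at about (191,414) and its butt at (287,403). The drawer bar runs from (249,162) to (241,211). The mallet head is at (280,230). The side view agrees.

Run:
```python
from h import *
import workcell; print([n for n in dir(workcell) if n[0]!='_'])
i=camera_info("top")
def w(r,c,z): return world("top",i,None,r,c,z=z)
ang=lambda a,b: np.degrees(np.arctan2(*(b-a)[[1,0]]))
bl,br=w(248,162,.15),w(241,211,.15); print("bar",bl,br,(bl+br)/2,ang(br,bl)-90,np.linalg.norm(bl-br))
c=[w(r,k,.187) for r,k in((180,94),(159,257),(23,240),(38,84))]
print("top corners",np.round(c,3).tolist(),ang(c[1],c[0])-90,ang(c[1],c[2]),ang(c[0],c[3]))
p=[w(229,106,.174),w(211,259,.174)];print("panel front top",np.round(p,3).tolist(),ang(p[1],p[0])-90, np.mean(p,0))
e,b=w(191,414,.006),w(288,403,.025);print("chisel",e,b,ang(b,e),np.linalg.norm(e-b),"grip",b+(e-b)*42/240)
print("mallet head corners",[np.round(w(r,k,.06),3).tolist() for r,k in((267,208),(267,252),(293,252))])
```

```text
['Unreachable', 'camera', 'camera_info', 'get_obs', 'job_done', 'search_frame', 'spot_point', 'tip_reach']
bar [0.50711879 0.20003047 0.15      ] [0.52061444 0.09886781 0.15      ] [0.51386661 0.14944914 0.15      ] 7.598701274533525 0.1020588794994004
top corners [[0.644, 0.332, 0.187], [0.683, 0.001, 0.187], [0.977, 0.036, 0.187], [0.949, 0.366, 0.187]] 6.786838579368464 6.8829494591302325 6.28536783731335
panel front top [[0.545, 0.309, 0.174], [0.578, -0.002, 0.174]] 6.160940471774339 [0.56171199 0.15339323 0.174     ]
chisel [ 0.64738652 -0.35735173  0.006     ] [ 0.42059818 -0.31864966  0.025     ] -9.684394589905965 0.230850175294421 grip [ 0.46028614 -0.32542253  0.021675  ]
mallet head corners [[0.471, 0.12, 0.06], [0.47, 0.022, 0.06], [0.413, 0.022, 0.06]]
```

```bash
cat >> h.py <<'E'
def go(x,y,z,yaw=None):
    o=get_obs();Rt=R.from_quat(o["tool_rot"]).as_matrix();d=Rt.T@(np.array([x,y,z])-o["eef_pos"])*100
    y0=np.arctan2(Rt[1,0],Rt[0,0]);print("t",round(o["clock"],2),"pos",np.round(o["eef_pos"],4),"yaw",round(y0,4),"F",np.round(o["ft_force"],1),"w",round(o["grip_width"],4))
    print("shift cm",np.round(d,2),"len",round(np.linalg.norm(d),1),"turn",None if yaw is None else round(-(yaw-y0),3))
E
python3 - <<'E'
from h import *
print(tip_reach); go(.539,.152,.22,.117)
E
```

```text
0.014
t 1.0 pos [ 0.1858 -0.4642  0.2453] yaw 0.3808 F [-0.2 -0.2  0.2] w 0.0855
shift cm [ 55.69 -44.08   2.53] len 71.1 turn 0.264
```

>>> arm_command:
  translation:
    - [3,-2.4,0]
    - [6,-4.8,0]
    - [9,-7.2,0]
    - [12,-9.6,0]
    - [15,-12,0]
  turn: [0.1,0.2,0.264,0.264,0.264]
  hand: [1,1,1,1,1]

```text
clock: 1.42
eef_pos: [0.2809, -0.2956, 0.2454]
tool_rot: [0.998, 0.058, 0.0, 0.0]
ft_force: [1.3, -0.3, -0.3]
grip_width: 0.0254
```

Run:
```python
from h import *
go(.539,.152,.22,.117)
```

```text
t 1.42 pos [ 0.2809 -0.2956  0.2454] yaw 0.1157 F [ 1.3 -0.3 -0.3] w 0.0254
shift cm [ 30.8  -41.48   2.54] len 51.7 turn -0.001
```

>>> arm_command:
  translation:
    - [2.4,-3.2,0.2]
    - [4.8,-6.4,0.4]
    - [7.2,-9.6,0.6]
    - [9.6,-12.8,0.8]
    - [12,-16,1]
  turn: [0,0,0,0,0]
  hand: [1,1,1,1,1]

```text
clock: 1.83
eef_pos: [0.3817, -0.1223, 0.2356]
tool_rot: [0.998, 0.058, 0.001, 0.0]
ft_force: [1.3, 0.1, 0.4]
grip_width: 0.0001
```

>>> arm_command:
  translation:
    - [2.4,-3.2,0.2]
    - [4.8,-6.4,0.4]
    - [7.2,-9.6,0.6]
    - [9.6,-12.8,0.8]
    - [12,-16,1]
  turn: [0,0,0,0,0]
  hand: [1,1,1,1,1]

```text
clock: 2.25
eef_pos: [0.4822, 0.0508, 0.2254]
tool_rot: [0.998, 0.059, 0.0, 0.0]
ft_force: [0.9, -0.5, 0.6]
grip_width: 0.0002
```

>>> arm_command:
  translation:
    - [2.4,-3.2,0.2]
    - [4.8,-6.4,0.4]
    - [6.8,-9.5,0.5]
    - [6.8,-9.5,0.5]
  turn: [0,0,0,0]
  hand: [1,1,1,1]

```text
clock: 2.58
eef_pos: [0.5453, 0.1036, 0.2198]
tool_rot: [0.996, 0.087, -0.001, -0.014]
ft_force: [-0.3, 0.3, -0.6]
grip_width: -0.0001
```

Run:
```python
from h import *
go(.539,.152,.146,.117)
p,d=camera("wrist");i=camera_info("wrist");save("w1.png",p)
print(np.round(i["mtx"],1).tolist())
for n in("handle","lintel","lane"):
    for q in spot_point("wrist",n)[:2]:
        l=q["location"];print(n,round(q["conf"],2),np.round(l),np.round(world("wrist",i,d,*l,z={"handle":.148,"lintel":.172,"lane":.118}[n]),4),np.round(world("wrist",i,d,*l),4))
```

```text
t 2.58 pos [0.5453 0.1036 0.2198] yaw 0.1739 F [-0.3  0.3 -0.6] w -0.0001
shift cm [ 0.22 -4.66  7.51] len 8.8 turn 0.057
[[325.2, 0.0, 284.4], [0.0, 325.2, 214.2], [0.0, 0.0, 1.0]]
handle 0.94 [262. 212.] [0.5152 0.1513 0.148 ] [0.5177 0.1503 0.1528]
lintel 0.97 [ 17. 206.] [0.6697 0.1697 0.172 ] [0.6685 0.1683 0.1763]
lane 0.56 [164. 223.] [0.5785 0.1569 0.118 ] [0.5787 0.1567 0.1191]
```

View pics/w1.png

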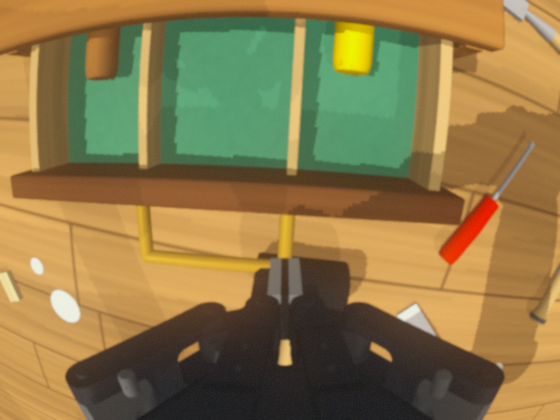

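Run:
```python
from h import *
print(np.round(get_obs()["joint_pos"],3),np.round(get_obs()["joint_vel"],3));go(.539,.152,.22,.117)
```

```text
[0.17  0.358 0.1   1.316 0.028 3.141] [-0.009 -0.019 -0.014  0.001  0.001 -0.001]
t 2.78 pos [0.543  0.1015 0.2203] yaw 0.1712 F [ 0.5 -0.4  0.2] w 0.0001
shift cm [ 0.46 -5.04  0.17] len 5.1 turn 0.054
```

>>> arm_command:
  translation:
    - [0,0,0]
    - [0,0,0]
  turn: [0,0]
  hand: [1,1]

```text
clock: 2.95
eef_pos: [0.5431, 0.1012, 0.2209]
tool_rot: [0.996, 0.085, -0.002, -0.014]
ft_force: [0.4, -0.2, 0.0]
grip_width: 0.0001
```

Run:
```python
from h import *
print(np.round(get_obs()["joint_pos"],3),np.round(get_obs()["joint_vel"],3));go(.539,.152,.22,.117)
```

```text
[0.169 0.356 0.1   1.316 0.028 3.141] [-0.001  0.     0.005 -0.003  0.001 -0.   ]
t 2.95 pos [0.5431 0.1012 0.2209] yaw 0.1705 F [ 0.4 -0.2  0. ] w 0.0001
shift cm [ 0.46 -5.07  0.23] len 5.1 turn 0.053
```

Joint 6 is at its limit, so I need the half-turned grasp (tool x towards -chest x). I'll turn the hand in place.

>>> arm_command:
  translation:
    - [0,0,0]
    - [0,0,0]
    - [0,0,0]
    - [0,0,0]
    - [0,0,0]
  turn: [-0.12,-0.24,-0.36,-0.48,-0.6]
  hand: [1,1,1,1,1]

```text
clock: 3.37
eef_pos: [0.5433, 0.1013, 0.221]
tool_rot: [0.925, 0.379, 0.003, -0.014]
ft_force: [0.0, -0.5, 0.1]
grip_width: 0.0003
```

>>> arm_command:
  translation:
    - [0,0,0]
    - [0,0,0]
    - [0,0,0]
    - [0,0,0]
    - [0,0,0]
  turn: [-0.12,-0.24,-0.36,-0.48,-0.6]
  hand: [1,1,1,1,1]

```text
clock: 3.78
eef_pos: [0.5434, 0.1013, 0.221]
tool_rot: [0.772, 0.635, 0.007, -0.012]
ft_force: [-0.6, -0.1, 1.6]
grip_width: -0.0001
```

>>> arm_command:
  translation:
    - [0,0,0]
    - [0,0,0]
    - [0,0,0]
    - [0,0,0]
    - [0,0,0]
  turn: [-0.12,-0.24,-0.36,-0.48,-0.6]
  hand: [1,1,1,1,1]

```text
clock: 4.2
eef_pos: [0.5433, 0.1013, 0.221]
tool_rot: [0.55, 0.835, 0.01, -0.01]
ft_force: [0.6, 0.5, 0.1]
grip_width: -0.0004
```

>>> arm_command:
  translation:
    - [0,0,0]
    - [0,0,0]
    - [0,0,0]
    - [0,0,0]
    - [0,0,0]
  turn: [-0.12,-0.24,-0.36,-0.48,-0.6]
  hand: [1,1,1,1,1]

```text
clock: 4.62
eef_pos: [0.5433, 0.1013, 0.221]
tool_rot: [0.279, 0.96, 0.013, -0.006]
ft_force: [0.2, -0.8, -0.1]
grip_width: -0.0001
```

>>> arm_command:
  translation:
    - [0,0,0]
    - [0,0,0]
    - [0,0,0]
    - [0,0,0]
    - [0,0,0]
  turn: [-0.12,-0.24,-0.36,-0.48,-0.6]
  hand: [1,1,1,1,1]

```text
clock: 5.03
eef_pos: [0.5433, 0.1013, 0.221]
tool_rot: [-0.017, 1.0, 0.014, -0.002]
ft_force: [-0.1, 0.6, -0.3]
grip_width: 0.0
```

Run:
```python
from h import *
print(np.round(get_obs()["joint_pos"],3));go(.540,.153,.22,.117+np.pi)
```

```text
[0.17  0.356 0.101 1.315 0.028 0.135]
t 5.03 pos [0.5433 0.1013 0.221 ] yaw -3.1066 F [-0.1  0.6 -0.3] w 0.0
shift cm [0.15 5.17 0.24] len 5.2 turn -6.365
```

>>> arm_command:
  translation:
    - [0.1,2.6,0]
    - [0.1,5.2,0]
    - [0.1,5.2,0]
  turn: [-0.08,-0.08,-0.08]
  hand: [1,1,1]

```text
clock: 5.28
eef_pos: [0.5408, 0.1567, 0.2226]
tool_rot: [-0.056, 0.998, 0.015, -0.001]
ft_force: [0.4, -0.1, 0.1]
grip_width: -0.0002
```

Run:
```python
from h import *
go(.540,.153,.146,.117+np.pi); print(np.round(R.from_quat(get_obs()["tool_rot"]).as_matrix(),3))
p,d=camera("wrist");i=camera_info("wrist");save("w2.png",p)
for q in spot_point("wrist","handle")[:2]:
        l=q["location"];print(q["conf"],np.round(l),world("wrist",i,d,*l,z=.148))
```

```text
t 5.28 pos [0.5408 0.1567 0.2226] yaw -3.0289 F [ 0.4 -0.1  0.1] w -0.0002
shift cm [ 0.11 -0.59  7.64] len 7.7 turn -6.287
[[-0.994 -0.112 -0.005]
 [-0.112  0.993  0.03 ]
 [ 0.001  0.03  -1.   ]]
0.71 [191. 276.] [0.51357779 0.14802817 0.148     ]
```

View pics/w2.png

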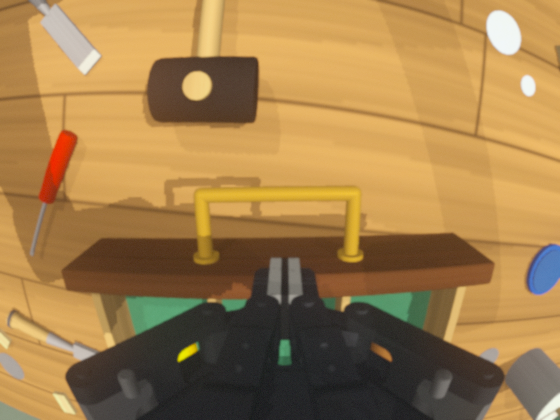

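>>> arm_command:
  translation:
    - [0.1,-0.5,2.6]
    - [0.1,-0.5,5.2]
    - [0.1,-0.5,7.6]
    - [0.1,-0.5,7.6]
  turn: [0,0,0,0]
  hand: [1,1,1,1]

```text
clock: 5.72
eef_pos: [0.5367, 0.1488, 0.141]
tool_rot: [-0.054, 0.998, 0.013, -0.007]
ft_force: [-1.5, -0.6, -0.4]
grip_width: -0.0004
```

>>> arm_command:
  translation:
    - [0.5,0,0]
    - [1.0,0,0]
    - [1.6,0,0]
    - [2.4,0,0]
    - [3.4,0,0]
  turn: [0,0,0,0,0]
  hand: [1,1,1,1,1]

```text
clock: 6.13
eef_pos: [0.5075, 0.1472, 0.1477]
tool_rot: [-0.055, 0.998, 0.014, 0.0]
ft_force: [1.0, -0.9, 0.3]
grip_width: 0.0003
```

>>> arm_command:
  translation:
    - [1.0,0,0]
    - [2.0,0,0]
    - [3.0,0,0]
    - [3.7,0,0]
    - [4.2,0,0]
  turn: [0,0,0,0,0]
  hand: [1,1,1,1,1]

```text
clock: 6.55
eef_pos: [0.4641, 0.1427, 0.1471]
tool_rot: [-0.055, 0.998, 0.014, -0.001]
ft_force: [2.0, -0.8, 0.0]
grip_width: -0.0002
```

>>> arm_command:
  translation:
    - [0.3,0,0]
    - [0.6,0,0]
    - [0.9,0,0]
  turn: [0,0,0]
  hand: [1,1,1]

```text
clock: 6.8
eef_pos: [0.4573, 0.1419, 0.1466]
tool_rot: [-0.055, 0.998, 0.014, -0.0]
ft_force: [8.8, 0.7, -3.0]
grip_width: 0.0001
```

>>> arm_command:
  translation:
    - [0.2,0,0]
    - [0.4,0,0]
  turn: [0,0]
  hand: [1,1]

```text
clock: 6.97
eef_pos: [0.4571, 0.1419, 0.1469]
tool_rot: [-0.055, 0.998, 0.014, 0.004]
ft_force: [16.6, 0.4, -10.6]
grip_width: 0.0001
```

>>> arm_command:
  translation:
    - [-0.8,0,0]
    - [-1.1,0,0]
    - [-1.1,0,-3]
    - [-1.1,0,-6.5]
    - [-1.1,0,-10]
  turn: [0,0,0,0,0]
  hand: [1,1,1,1,0]

```text
clock: 7.38
eef_pos: [0.462, 0.1393, 0.2458]
tool_rot: [-0.055, 0.998, 0.014, -0.005]
ft_force: [0.5, 0.5, -0.1]
grip_width: 0.0114
```

>>> arm_command:
  translation:
    - [0,-2,0]
    - [0,-6,0]
    - [0,-10,0]
    - [0,-14,0]
    - [0,-18,0]
  turn: [0,0,0,0,0]
  hand: [0,0,0,0,0]

```text
clock: 7.8
eef_pos: [0.4825, -0.0406, 0.2406]
tool_rot: [-0.055, 0.998, 0.014, -0.003]
ft_force: [0.8, -0.3, 0.0]
grip_width: 0.0723
```

>>> arm_command:
  translation:
    - [0,-4,0]
    - [0,-8,0]
    - [0,-12,0]
    - [0,-16,0]
    - [0,-19,0]
  turn: [0.1,0.2,0.286,0.286,0.286]
  hand: [0,0,0,0,0]

```text
clock: 8.22
eef_pos: [0.5034, -0.2308, 0.2348]
tool_rot: [0.089, 0.996, 0.014, -0.005]
ft_force: [0.3, 0.5, 0.1]
grip_width: 0.0855
```

Run:
```python
from h import *
go(.460,-.325,.2,np.pi-.169)
for cam in("top","wrist"):
    p,d=camera(cam);i=camera_info(cam);save(cam+"3.png",p)
    for n,z in(("handle",.148),("lane",.118),("chisel_grip",.014),("chisel_edge",.004),("chisel",.01)):
        for q in spot_point(cam,n)[:3]:
            l=q["location"];print(cam,n,round(q["conf"],2),np.round(l),np.round(world(cam,i,d,*l,z=z),4))
```

```text
t 8.22 pos [ 0.5034 -0.2308  0.2348] yaw 2.9636 F [0.3 0.5 0.1] w 0.0855
shift cm [  2.56 -10.13   3.24] len 10.9 turn -0.009
top handle 0.86 [278. 189.] [0.446  0.1436 0.148 ]
top lane 0.8 [249. 190.] [0.506  0.1482 0.118 ]
top chisel_grip 0.74 [128. 358.] [ 0.8004 -0.228   0.014 ]
top chisel_edge 0.89 [109. 282.] [ 0.8544 -0.0459  0.004 ]
top chisel 0.89 [124. 325.] [ 0.814  -0.1506  0.01  ]
top chisel 0.6 [329. 333.] [ 0.3289 -0.16    0.01  ]
wrist handle 0.49 [107. 502.] [ 0.4398 -0.0402  0.148 ]
wrist chisel_grip 0.83 [164. 186.] [ 0.4583 -0.3249  0.014 ]
wrist chisel_edge 0.9 [ 90. 398.] [ 0.415 -0.074  0.004]
wrist chisel_edge 0.59 [312. 206.] [ 0.6521 -0.354   0.004 ]
wrist chisel 0.9 [226. 193.] [ 0.5314 -0.3349  0.01  ]
wrist chisel 0.6 [246. 542.] [0.6606 0.161  0.01  ]
```

View pics/wrist3.png

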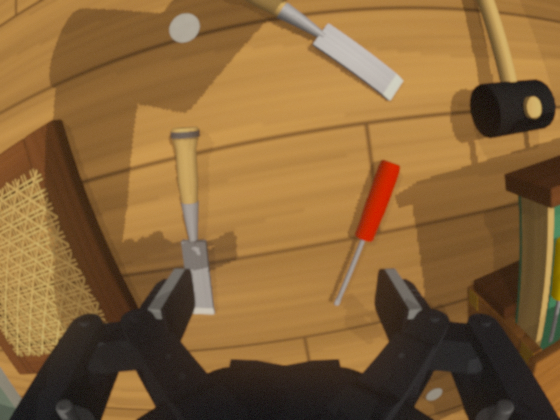

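Run:
```python
from h import *
go(.459,-.325,.1,np.pi-.155)
```

```text
t 8.82 pos [ 0.5042 -0.227   0.2359] yaw 2.9674 F [0.1 0.3 0.5] w 0.0852
shift cm [  2.62 -10.79  13.33] len 17.3 turn -0.019
```

>>> arm_command:
  translation:
    - [0.6,-2.5,3]
    - [1.2,-5,6]
    - [1.9,-7.8,9.5]
    - [2.6,-10.8,13.3]
    - [2.6,-10.8,13.3]
  turn: [-0.02,-0.02,-0.02,-0.02,-0.02]
  hand: [0,0,0,0,0]

```text
clock: 9.23
eef_pos: [0.4546, -0.3264, 0.0949]
tool_rot: [0.079, 0.997, 0.015, -0.008]
ft_force: [-2.2, 0.2, -0.3]
grip_width: 0.0857
```

Run:
```python
from h import *
p,d=camera("wrist");i=camera_info("wrist");save("w4.png",p)
for n,z in(("chisel_grip",.014),("chisel_edge",.004),("chisel",.01)):
        for q in spot_point("wrist",n)[:2]:
            l=q["location"];print(n,round(q["conf"],2),np.round(l),np.round(world("wrist",i,d,*l,z=z),4))
go(.459,-.325,.018,np.pi-.155)
```

```text
chisel_grip 0.95 [235. 289.] [ 0.4589 -0.3222  0.014 ]
chisel_edge 0.89 [137. 549.] [ 0.4156 -0.0786  0.004 ]
chisel 0.77 [ 39. 465.] [ 0.3341 -0.1695  0.01  ]
chisel 0.6 [317. 285.] [ 0.5279 -0.336   0.01  ]
t 9.43 pos [ 0.4597 -0.3258  0.1011] yaw 2.9862 F [0.1 0.5 0.5] w 0.0855
shift cm [ 0.02 -0.15  8.31] len 8.3 turn -0.0
```

View pics/w4.png

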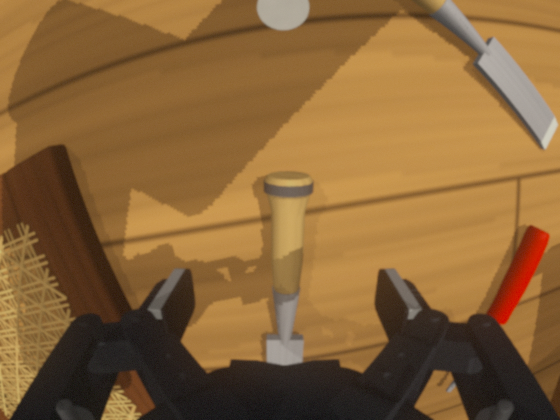

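>>> arm_command:
  translation:
    - [0,0.1,3]
    - [0,0.1,6]
    - [0,0.1,7.6]
    - [0,0.1,8.3]
    - [0,0.1,8.3]
  turn: [0,0,0,0,0]
  hand: [0,0,0,0,0]

```text
clock: 9.85
eef_pos: [0.4593, -0.3217, 0.0173]
tool_rot: [0.077, 0.997, 0.014, -0.004]
ft_force: [-0.1, 0.8, 0.0]
grip_width: 0.0853
```

>>> arm_command:
  translation:
    - [0,0,0]
    - [0,0,0]
    - [0,0,0]
    - [0,0,0]
    - [0,0,0]
  turn: [0,0,0,0,0]
  hand: [1,1,1,1,1]

```text
clock: 10.27
eef_pos: [0.459, -0.3232, 0.018]
tool_rot: [0.078, 0.997, 0.013, -0.003]
ft_force: [0.4, -0.5, 0.1]
grip_width: 0.0254
```

>>> arm_command:
  translation:
    - [0,0,0]
    - [0,0,0]
    - [0,0,0]
    - [0,0,0]
  turn: [0,0,0,0]
  hand: [1,1,1,1]

```text
clock: 10.6
eef_pos: [0.459, -0.3233, 0.0181]
tool_rot: [0.078, 0.997, 0.013, -0.003]
ft_force: [-0.8, 0.9, 6.6]
grip_width: 0.0212
```

>>> arm_command:
  translation:
    - [0,0,-1]
    - [0,0,-2]
    - [0,0,-4]
    - [0,0,-7]
    - [0,0,-10]
  turn: [0,0,0,0,0]
  hand: [1,1,1,1,1]

```text
clock: 11.02
eef_pos: [0.4572, -0.3244, 0.1168]
tool_rot: [0.078, 0.997, 0.015, -0.006]
ft_force: [0.7, -1.0, -4.6]
grip_width: 0.0209
```

>>> arm_command:
  translation:
    - [0,0,-4]
    - [0,0,-8]
    - [0,0,-11]
    - [0,0,-13]
    - [0,0,-13]
  turn: [0,0,0,0,0]
  hand: [1,1,1,1,1]

```text
clock: 11.43
eef_pos: [0.4614, -0.3305, 0.2528]
tool_rot: [0.078, 0.997, 0.011, 0.0]
ft_force: [2.0, -1.1, -2.5]
grip_width: 0.0209
```

Run:
```python
from h import *
go(.459,-.325,.3)
p,d=camera("side");i=camera_info("side");save("s5.png",p)
p2,d2=camera("wrist");cv2.imwrite("pics/c5.png",np.hstack([p[:,150:],p2[:,100:450]])[:,:,::-1])
for n in("chisel_grip","chisel_edge"):
    for q in spot_point("side",n)[:3]:
        l=q["location"];print(n,round(q["conf"],2),np.round(l),np.round(world("side",i,d,*l),4))
```

```text
t 11.43 pos [ 0.4614 -0.3305  0.2528] yaw 2.9857 F [ 2.  -1.1 -2.5] w 0.0209
shift cm [ 0.33  0.61 -4.71] len 4.8 turn None
chisel_grip 0.66 [238. 414.] [ 0.2804 -0.2089  0.0229]
chisel_grip 0.62 [116. 357.] [ 0.4572 -0.3104  0.2551]
chisel_grip 0.62 [194. 210.] [ 0.7964 -0.2178  0.0208]
chisel_edge 0.79 [104. 284.] [ 0.6424 -0.3506  0.2353]
```

View pics/c5.png

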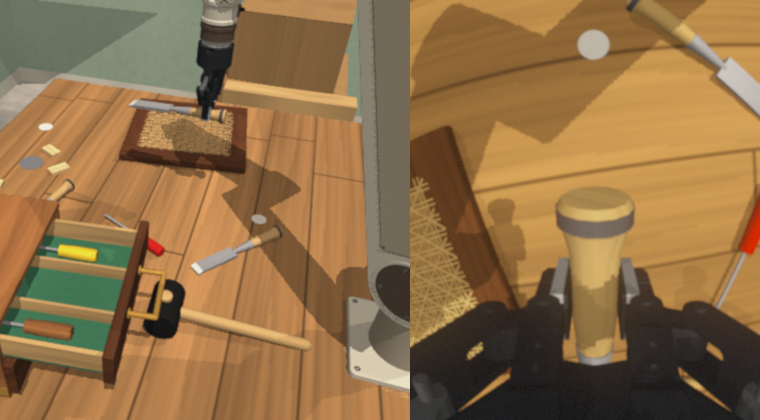

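The chisel is held firmly and level, with no sag: in the side view the grip is at (116,357) and the edge at (104,284). To pass below the lintel after clearing the panel it needs about 6 to 12° more blade-down tilt. I'll check what could serve as a gentle fulcrum under the butt.

Run:
```python
from h import *
p,d=camera("top");i=camera_info("top");save("t6.png",p)
for n,(r,c) in dict(trayrimL=(240,465),trayrimL2=(280,473),panelR=(276,254),panelMid=(263,190)).items(): print(n,np.round(world("top",i,d,r,c,w=1),3))
h,w=d.shape;M=np.array(i["mtx"]);T=np.linalg.inv(i["world_to_cam"]);c,r=np.meshgrid(np.arange(w),np.arange(h))
X=np.stack([(c-M[0,2])/M[0,0]*d,(r-M[1,2])/M[1,1]*d,d],-1)@T[:3,:3].T+T[:3,3]
m=(abs(X[...,2]-.174)<.006)&(X[...,0]>.42)&(X[...,0]<.62)&(d>0)
q=X[m];print(m.sum());s=np.argsort(q[:,1]);print(np.round(q[s[:8]],3),np.round(q[s[-5:]],3));
k=np.polyfit(q[:,1],q[:,0],1);print("panel x at y=0,.15:",np.polyval(k,[0,.15]),np.arctan(-k[0]))
```

```text
trayrimL [ 0.491 -0.317  0.454]
trayrimL2 [ 0.433 -0.264  0.628]
panelR [0.451 0.022 0.001]
panelMid [0.483 0.172 0.   ]
1427
[[ 0.505 -0.01   0.174]
 [ 0.507 -0.01   0.173]
 [ 0.51  -0.01   0.168]
 [ 0.517 -0.008  0.176]
 [ 0.505 -0.008  0.176]
 [ 0.509 -0.008  0.175]
 [ 0.516 -0.008  0.173]
 [ 0.514 -0.008  0.173]] [[0.482 0.303 0.172]
 [0.482 0.304 0.176]
 [0.478 0.304 0.175]
 [0.476 0.305 0.172]
 [0.48  0.305 0.172]]
panel x at y=0,.15: [0.51094088 0.49314972] 0.11805618994239062
```

>>> arm_command:
  translation:
    - [0,0,0]
    - [0,0,0]
    - [0,0,0]
    - [0,0,0]
    - [0,0,0]
  turn: [0.1,0.21,0.33,0.45,0.57]
  hand: [1,1,1,1,1]

```text
clock: 12.1
eef_pos: [0.4588, -0.3283, 0.2444]
tool_rot: [0.358, 0.934, 0.013, -0.01]
ft_force: [-0.1, -0.2, -3.5]
grip_width: 0.0209
```

>>> arm_command:
  translation:
    - [0,0,0]
    - [0,0,0]
    - [0,0,0]
    - [0,0,0]
    - [0,0,0]
  turn: [0.12,0.24,0.36,0.48,0.6]
  hand: [1,1,1,1,1]

```text
clock: 12.52
eef_pos: [0.459, -0.3281, 0.2444]
tool_rot: [0.618, 0.786, 0.01, -0.013]
ft_force: [-0.6, -0.5, -4.2]
grip_width: 0.021
```

>>> arm_command:
  translation:
    - [0,0,0]
    - [0,0,0]
    - [0,0,0]
  turn: [0.1,0.128,0.128]
  hand: [1,1,1]

```text
clock: 12.77
eef_pos: [0.459, -0.3282, 0.2446]
tool_rot: [0.665, 0.747, 0.009, -0.014]
ft_force: [0.5, 0.4, -3.7]
grip_width: 0.021
```

Run:
```python
from h import *
go(.514,-.037,.235,1.689)
print(np.round(R.from_quat(get_obs()["tool_rot"]).as_matrix(),3))
```

```text
t 12.77 pos [ 0.459  -0.3282  0.2446] yaw 1.6872 F [ 0.5  0.4 -3.7] w 0.021
shift cm [28.24  8.86  1.82] len 29.7 turn -0.002
[[-0.116  0.993 -0.009]
 [ 0.993  0.116  0.031]
 [ 0.032 -0.005 -0.999]]
```

>>> arm_command:
  translation:
    - [2.5,0.8,0]
    - [6,1.9,0.3]
    - [9.8,3.1,0.6]
    - [13.6,4.3,0.9]
    - [17.4,5.5,1.2]
  turn: [0,0,0,0,0]
  hand: [1,1,1,1,1]

```text
clock: 13.18
eef_pos: [0.4934, -0.1477, 0.2382]
tool_rot: [0.665, 0.747, 0.009, -0.013]
ft_force: [0.7, -0.3, -3.4]
grip_width: 0.0209
```

>>> arm_command:
  translation:
    - [3.6,1.2,0.2]
    - [7,2.3,0.4]
    - [9.5,3.1,0.6]
    - [10.8,3.4,0.6]
    - [10.8,3.4,0.6]
  turn: [0,0,0,0,0]
  hand: [1,1,1,1,1]

```text
clock: 13.6
eef_pos: [0.5149, -0.0347, 0.2354]
tool_rot: [0.662, 0.749, 0.009, -0.013]
ft_force: [-0.1, 0.4, -4.3]
grip_width: 0.0207
```

Run:
```python
from h import *
p,d=camera("wrist");i=camera_info("wrist");save("w6.png",p)
go(.514,-.037,.192,1.689)
```

```text
t 13.65 pos [ 0.5147 -0.0365  0.2355] yaw 1.6917 F [-0.8 -0.2 -3.6] w 0.0209
shift cm [-0.17 -0.06  4.35] len 4.4 turn 0.003
```

View pics/w6.png

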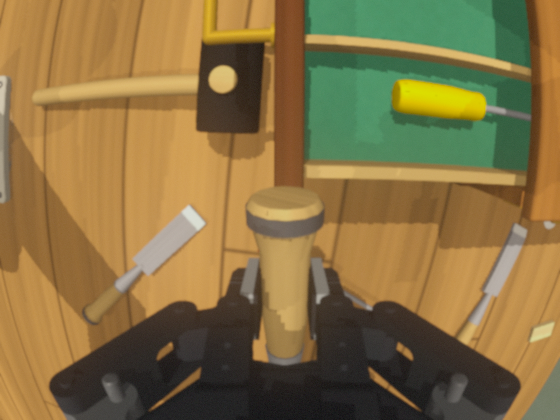

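The butt (205,285) hangs over the end of the panel (col 290). I'll lower it gently onto that end.

>>> arm_command:
  translation:
    - [0,0,2]
    - [0,0,3.2]
    - [0,0,3.8]
    - [0,0,4.0]
    - [0,0,4.1]
  turn: [0,0,0,0,0]
  hand: [1,1,1,1,1]

```text
clock: 14.07
eef_pos: [0.5146, -0.0379, 0.1952]
tool_rot: [0.665, 0.747, 0.008, -0.012]
ft_force: [-1.6, -0.4, -3.1]
grip_width: 0.0209
```

>>> arm_command:
  translation:
    - [0,0,0.1]
    - [0,0,0.2]
    - [0,0,0.3]
  turn: [0,0,0]
  hand: [1,1,1]

```text
clock: 14.32
eef_pos: [0.5155, -0.0373, 0.1934]
tool_rot: [0.665, 0.747, 0.009, -0.011]
ft_force: [-0.4, 0.5, -3.9]
grip_width: 0.0206
```

>>> arm_command:
  translation:
    - [0,0,0.1]
    - [0,0,0.2]
    - [0,0,0.2]
  turn: [0,0,0]
  hand: [1,1,1]

```text
clock: 14.57
eef_pos: [0.5149, -0.037, 0.1907]
tool_rot: [0.665, 0.747, 0.009, -0.011]
ft_force: [0.4, -0.6, -3.5]
grip_width: 0.0209
```

>>> arm_command:
  translation:
    - [0,0,0.1]
    - [0,0,0.2]
    - [0,0,0.2]
  turn: [0,0,0]
  hand: [1,1,1]

```text
clock: 14.82
eef_pos: [0.5148, -0.0369, 0.1885]
tool_rot: [0.665, 0.747, 0.008, -0.011]
ft_force: [-0.2, 0.2, -4.4]
grip_width: 0.0204
```

>>> arm_command:
  translation:
    - [0,0,0.1]
    - [0,0,0.2]
    - [0,0,0.2]
  turn: [0,0,0]
  hand: [1,1,1]

```text
clock: 15.07
eef_pos: [0.5152, -0.0371, 0.1871]
tool_rot: [0.665, 0.747, 0.009, -0.011]
ft_force: [-0.3, -1.3, -0.9]
grip_width: 0.0211
```

>>> arm_command:
  translation:
    - [0,0,0.1]
    - [0,0,0.2]
    - [0,0,0.2]
  turn: [0,0,0]
  hand: [1,1,1]

```text
clock: 15.32
eef_pos: [0.5153, -0.037, 0.1849]
tool_rot: [0.665, 0.747, 0.009, -0.011]
ft_force: [0.7, -1.0, -0.7]
grip_width: 0.0206
```

Contact at about 3 N, and it pivots readily. I'll press about 5 mm more.

>>> arm_command:
  translation:
    - [0,0,0.1]
    - [0,0,0.2]
    - [0,0,0.3]
    - [0,0,0.3]
  turn: [0,0,0,0]
  hand: [1,1,1,1]

```text
clock: 15.65
eef_pos: [0.515, -0.0368, 0.1816]
tool_rot: [0.665, 0.747, 0.009, -0.011]
ft_force: [1.3, -2.3, 1.1]
grip_width: 0.021
```

>>> arm_command:
  translation:
    - [0,0,0.1]
    - [0,0,0.2]
    - [0,0,0.2]
  turn: [0,0,0]
  hand: [1,1,1]

```text
clock: 15.9
eef_pos: [0.5149, -0.0369, 0.1796]
tool_rot: [0.665, 0.747, 0.008, -0.011]
ft_force: [0.9, -3.5, 1.2]
grip_width: 0.0212
```

>>> arm_command:
  translation:
    - [0,0,-1]
    - [0,0,-3]
    - [0,0,-6]
    - [0,0,-8]
    - [0,0,-8]
  turn: [0,0,0,0,0]
  hand: [1,1,1,1,1]

```text
clock: 16.32
eef_pos: [0.5172, -0.0386, 0.2641]
tool_rot: [0.664, 0.747, 0.011, -0.009]
ft_force: [1.5, -0.1, -3.0]
grip_width: 0.0206
```

Run:
```python
from h import *
go(.514,-.037,.25,1.689)
p,d=camera("side");i=camera_info("side");save("s7.png",p)
for n in("chisel_grip","chisel_edge"):
    for q in spot_point("side",n)[:3]:
        l=q["location"];print(n,round(q["conf"],2),np.round(l),np.round(world("side",i,d,*l),4))
p,d=camera("top");i=camera_info("top")
for n,z in(("handle",.148),("lane",.118)):
    for q in spot_point("top",n)[:1]:print(n,q["conf"],world("top",i,d,*q["location"],z=z))
```

```text
t 16.32 pos [ 0.5172 -0.0386  0.2641] yaw 1.6885 F [ 1.5 -0.1 -3. ] w 0.0206
shift cm [ 0.16 -0.3   1.41] len 1.5 turn -0.001
chisel_grip 0.77 [192. 213.] [ 0.7935 -0.2296  0.0183]
chisel_grip 0.74 [176. 297.] [ 0.5086 -0.0008  0.2836]
chisel_grip 0.74 [265. 183.] [0.6906 0.1224 0.1219]
chisel_edge 0.77 [271. 346.] [ 0.4094 -0.0735  0.0033]
chisel_edge 0.56 [157. 310.] [ 0.4942 -0.0324  0.3079]
handle 0.74 [0.43891592 0.14429787 0.148     ]
lane 0.96 [0.50603628 0.14969899 0.118     ]
```

View pics/s7.png

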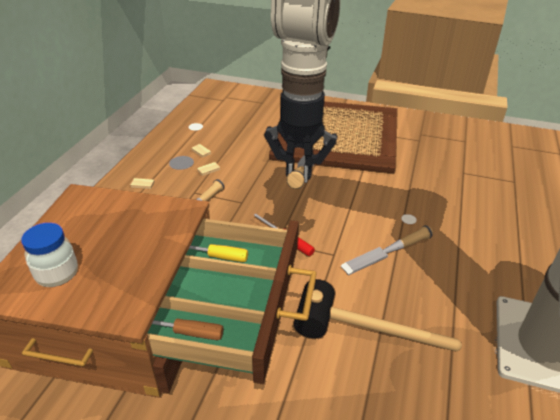

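>>> arm_command:
  translation:
    - [0,-1,-1]
    - [0,-4,-2]
    - [0,-7,-3]
    - [0,-9.5,-3.8]
    - [0,-10.5,-4]
  turn: [0,0,0,0,0]
  hand: [1,1,1,1,1]

```text
clock: 17.03
eef_pos: [0.4076, -0.0525, 0.3014]
tool_rot: [0.665, 0.747, 0.008, -0.011]
ft_force: [0.3, 0.2, -3.5]
grip_width: 0.0209
```

>>> arm_command:
  translation:
    - [0,0,0]
    - [0,0,0]
    - [0,0,0]
    - [0,0,0]
    - [0,0,0]
  turn: [-0.1,-0.21,-0.33,-0.45,-0.57]
  hand: [1,1,1,1,1]

```text
clock: 17.45
eef_pos: [0.4104, -0.0523, 0.2999]
tool_rot: [0.425, 0.905, 0.011, -0.009]
ft_force: [-0.2, -0.0, -3.2]
grip_width: 0.021
```

>>> arm_command:
  translation:
    - [0,0,0]
    - [0,0,0]
    - [0,0,0]
    - [0,0,0]
    - [0,0,0]
  turn: [-0.12,-0.24,-0.36,-0.48,-0.6]
  hand: [1,1,1,1,1]

```text
clock: 17.87
eef_pos: [0.4104, -0.0524, 0.2997]
tool_rot: [0.139, 0.99, 0.013, -0.005]
ft_force: [0.3, 0.3, -4.3]
grip_width: 0.0208
```

>>> arm_command:
  translation:
    - [0,0,0]
    - [0,0,0]
    - [0,0,0]
    - [0,0,0]
    - [0,0,0]
  turn: [-0.12,-0.23,-0.33,-0.4,-0.4]
  hand: [1,1,1,1,1]

```text
clock: 18.28
eef_pos: [0.4104, -0.0524, 0.2997]
tool_rot: [-0.059, 0.998, 0.014, -0.003]
ft_force: [0.5, 0.2, -4.4]
grip_width: 0.0206
```

Run:
```python
from h import *
go(.409,.1375,.30,3.259-2*np.pi)
p,d=camera("side");i=camera_info("side");save("s8.png",p[:300,150:450])
for n in("chisel_grip","chisel_edge"):
    for q in spot_point("side",n)[:3]:
        l=q["location"];print(n,round(q["conf"],2),np.round(l),np.round(world("side",i,d,*l),4))
```

```text
t 18.28 pos [ 0.4104 -0.0524  0.2997] yaw -3.0244 F [ 0.5  0.2 -4.4] w 0.0206
shift cm [-2.08 18.87  0.49] len 19.0 turn -0.0
chisel_grip 0.86 [168. 357.] [ 0.4068 -0.0299  0.3045]
chisel_grip 0.76 [194. 211.] [ 0.7949 -0.22    0.0177]
chisel_grip 0.68 [236. 415.] [ 0.2775 -0.2136  0.026 ]
chisel_edge 0.79 [187. 261.] [ 0.5843 -0.0209  0.228 ]
chisel_edge 0.78 [272. 341.] [ 4.191e-01 -7.020e-02 -4.000e-04]
```

View pics/s8.png

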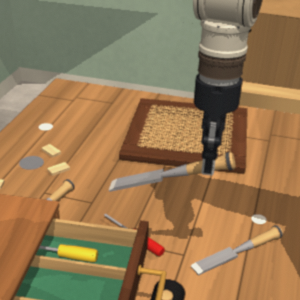

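Tilt is now about 21° blade-down: edge at z 0.228, grip at 0.296. Next I'll bring it in front of the open drawer, above the panel.

```bash
cat >> h.py <<'E'
def lane(xg,hg,yoff=0):  # TCP world for grip at lane x, axis height above floor (m)
    c,s=.993,.1175
    return .503+c*xg-s*yoff, .1487+s*xg+c*yoff, .118+hg+.004
E
python3 - <<'E'
from h import *
go(*lane(-.095,.15),3.259-2*np.pi);go(*lane(-.04,.11))
E
```

```text
t 18.43 pos [ 0.4108 -0.0524  0.2998] yaw -3.0272 F [ 0.4 -0.7 -4.1] w 0.0207
shift cm [-1.96 18.81  3.3 ] len 19.2 turn -0.003
t 18.43 pos [ 0.4108 -0.0524  0.2998] yaw -3.0272 F [ 0.4 -0.7 -4.1] w 0.0207
shift cm [-7.48 18.72  7.28] len 21.4 turn None
```

>>> arm_command:
  translation:
    - [-0.2,2.5,0.2]
    - [-0.6,6.5,0.6]
    - [-1,10.5,1]
    - [-1.5,14.5,1.5]
    - [-2,17,2]
  turn: [0,0,0,0,0]
  hand: [1,1,1,1,1]

```text
clock: 18.85
eef_pos: [0.4107, 0.1223, 0.2848]
tool_rot: [-0.058, 0.998, 0.015, -0.002]
ft_force: [1.2, -1.3, -4.7]
grip_width: 0.0208
```

>>> arm_command:
  translation:
    - [-1,1,1]
    - [-3,1.5,2.5]
    - [-4.8,1.7,4]
    - [-5.5,1.7,5.3]
    - [-5.5,1.7,5.3]
  turn: [0,0,0,0,0]
  hand: [1,1,1,1,1]

```text
clock: 19.27
eef_pos: [0.4632, 0.1442, 0.2288]
tool_rot: [-0.058, 0.998, 0.013, -0.005]
ft_force: [-1.3, 0.2, -5.3]
grip_width: 0.0208
```

Run:
```python
from h import *
go(*lane(-.04,.11),3.259-2*np.pi)
p,d=camera("top");i=camera_info("top");save("t9.png",cv2.resize(p[200:330,80:300],None,fx=3,fy=3))
for n,z in(("handle",.148),("lane",.118)):
    for q in spot_point("top",n)[:1]:print(n,q["conf"],world("top",i,d,*q["location"],z=z))
h,w=d.shape;M=np.array(i["mtx"]);T=np.linalg.inv(i["world_to_cam"]);c,r=np.meshgrid(np.arange(w),np.arange(h))
X=np.stack([(c-M[0,2])/M[0,0]*d,(r-M[1,2])/M[1,1]*d,d],-1)@T[:3,:3].T+T[:3,3]
L=np.stack([(X[...,0]-.503)*.993+(X[...,1]-.1487)*.1175,-(X[...,0]-.503)*.1175+(X[...,1]-.1487)*.993,X[...,2]-.118],-1)
for a in range(20,165,10):
    m=(L[...,0]>a/1e3)&(L[...,0]<(a+10)/1e3)&(abs(L[...,1])<.044)&(L[...,2]>.022)&(L[...,2]<.12)&(d>0)
    if m.sum()>3: q=L[m]*1e3;print(a,m.sum(),"y",np.round(np.percentile(q[:,1],[5,50,95])),"z",np.round(np.percentile(q[:,2],[10,50,90])))
```

```text
t 19.27 pos [0.4632 0.1442 0.2288] yaw -3.0262 F [-1.3  0.2 -5.3] w 0.0208
shift cm [-0.01 -0.01 -0.32] len 0.3 turn -0.002
handle 0.9 [0.44500678 0.14316398 0.148     ]
lane 0.82 [0.50010723 0.15151992 0.118     ]
20 35 y [-7. -1.  6.] z [83. 86. 89.]
30 35 y [-12.  -3.   8.] z [73. 81. 85.]
40 78 y [-15.  -1.  13.] z [73. 76. 78.]
50 73 y [-15.  -1.  13.] z [69. 72. 75.]
60 67 y [-14.  -0.  13.] z [65. 68. 71.]
70 72 y [-15.  -1.  12.] z [62. 64. 67.]
80 68 y [-15.  -1.  12.] z [58. 61. 63.]
90 66 y [-14.  -1.  13.] z [53. 56. 59.]
100 66 y [-14.  -1.  13.] z [49. 52. 55.]
110 64 y [-14.  -1.  13.] z [45. 48. 50.]
120 71 y [-14.   0.  13.] z [41. 44. 47.]
130 56 y [-14.  -1.  12.] z [35. 38. 41.]
160 173 y [-39.   1.  38.] z [61. 68. 71.]
```

View pics/t9.png

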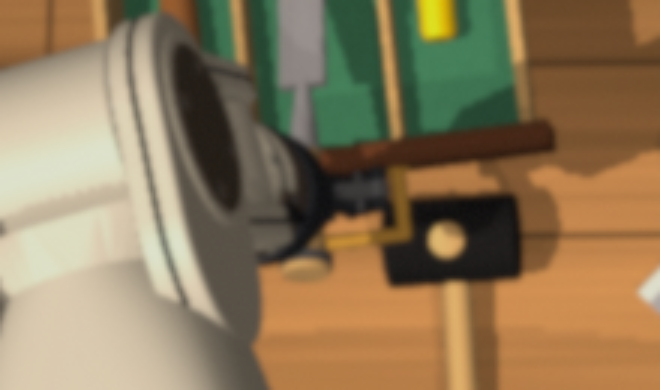

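The blade is centred in the lane (y ≈ -1 mm) and slopes about 22°, with its edge at lane x ≈ 140, 36 mm above the floor and so below the 54 mm lintel. Sliding it in.

>>> arm_command:
  translation:
    - [-1,0.1,1]
    - [-2.5,0.1,2]
    - [-4.5,0.1,2.7]
    - [-6.5,0.1,2.7]
    - [-8,0.1,2.7]
  turn: [0,0,0,0,0]
  hand: [1,1,1,1,1]

```text
clock: 19.83
eef_pos: [0.544, 0.155, 0.206]
tool_rot: [-0.058, 0.998, 0.014, -0.001]
ft_force: [0.4, 0.6, -3.5]
grip_width: 0.0206
```

>>> arm_command:
  translation:
    - [-0.6,0,0]
    - [-1.2,0,0]
    - [-1.8,0,0.1]
    - [-1.9,0,0.2]
    - [-1.9,0,0.2]
  turn: [0,0,0,0,0]
  hand: [1,1,1,1,1]

```text
clock: 20.25
eef_pos: [0.5614, 0.1573, 0.2029]
tool_rot: [-0.058, 0.998, 0.014, -0.002]
ft_force: [-0.3, -0.6, -3.6]
grip_width: 0.0207
```

Run:
```python
from h import *
go(*lane(.059,.076),3.259-2*np.pi)
p,d=camera("top");i=camera_info("top")
for n,z in(("handle",.148),("lane",.118)):
    for q in spot_point("top",n)[:1]:print(n,q["conf"],world("top",i,d,*q["location"],z=z))
```

```text
t 20.25 pos [0.5614 0.1573 0.2029] yaw -3.0256 F [-0.3 -0.6 -3.6] w 0.0207
shift cm [-0.   -0.18  0.48] len 0.5 turn -0.001
handle 0.97 [0.44255845 0.14230271 0.148     ]
lane 0.86 [0.50330603 0.15306298 0.118     ]
```

>>> arm_command:
  translation:
    - [0,0,0.4]
    - [0,0,0.7]
    - [0.15,0,1.2]
    - [0.35,0,1.8]
    - [0.35,0,1.8]
  turn: [0,0,0,0,0]
  hand: [1,1,1,1,1]

```text
clock: 20.82
eef_pos: [0.5582, 0.1575, 0.1843]
tool_rot: [-0.058, 0.998, 0.014, -0.002]
ft_force: [-0.6, -0.8, 0.5]
grip_width: 0.0206
```

>>> arm_command:
  translation:
    - [0.1,0,0.4]
    - [0.2,0,0.8]
    - [0.25,0,1.1]
    - [0.25,0,1.1]
  turn: [0,0,0,0]
  hand: [1,1,1,1]

```text
clock: 21.15
eef_pos: [0.5556, 0.1575, 0.1735]
tool_rot: [-0.058, 0.998, 0.014, -0.002]
ft_force: [-0.4, 0.5, 1.1]
grip_width: 0.0206
```

Run:
```python
from h import *
go(*lane(.053,.052),3.259-2*np.pi)
p,d=camera("top");i=camera_info("top")
for n,z in(("handle",.148),("lane",.118)):
    for q in spot_point("top",n)[:1]:print(n,q["conf"],world("top",i,d,*q["location"],z=z))
p,d=camera("wrist");save("w10.png",p)
```

```text
t 21.15 pos [0.5556 0.1575 0.1735] yaw -3.0253 F [-0.4  0.5  1.1] w 0.0206
shift cm [ 0.03 -0.26 -0.06] len 0.3 turn -0.001
lane 0.68 [0.5088304 0.1529408 0.118    ]
```

View pics/w10.png

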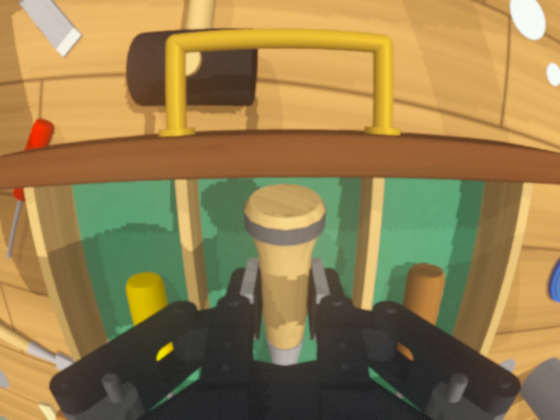

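View: the butt (215,285) is inside the panel, centred between the dividers (cols 187 and 370). The vertical force is small, so the chisel is pivoting gently. I'll lift a little, advance 6 mm and check the drawer.

>>> arm_command:
  translation:
    - [0,-0.1,-0.3]
    - [0,-0.2,-0.5]
    - [-0.3,-0.2,-0.5]
    - [-0.6,-0.2,-0.5]
    - [-0.6,-0.2,-0.5]
  turn: [0,0,0,0,0]
  hand: [1,1,1,1,1]

```text
clock: 21.77
eef_pos: [0.5625, 0.1563, 0.1786]
tool_rot: [-0.058, 0.998, 0.014, -0.002]
ft_force: [0.5, 1.4, -1.1]
grip_width: 0.021
```

```bash
cat >> h.py <<'E'
def cloud(cam):
    p,d=camera(cam);i=camera_info(cam);h,w=d.shape;M=np.array(i["mtx"]);T=np.linalg.inv(i["world_to_cam"]);c,r=np.meshgrid(np.arange(w),np.arange(h))
    u=(c-M[0,2])/M[0,0];v=(r-M[1,2])/M[1,1]
    if cam=="wrist":
        t=np.hypot(u,v)+1e-9;s=np.where(t<1.4,np.tan(np.minimum(t,1.4))/t,0);u=u*s;v=v*s
    X=np.stack([u*d,v*d,d],-1)@T[:3,:3].T+T[:3,3]
    return p,d,X,np.stack([(X[...,0]-.503)*.993+(X[...,1]-.1487)*.1175,-(X[...,0]-.503)*.1175+(X[...,1]-.1487)*.993,X[...,2]-.118],-1)*1e3
def panel():
    p,d,X,L=cloud("top")
    m=(abs(L[...,2]-56)<6)&(L[...,0]>-40)&(L[...,0]<160)&(L[...,1]<-70)&(L[...,1]>-155)&(d>0);q=L[m]
    print("panel mid lane x (open: -9)",np.round(np.percentile(q[:,0],[5,50,95]),1),m.sum())
E
python3 - <<'E'
from h import *
go(*lane(.059,.057),3.259-2*np.pi);panel()
p,d,X,L=cloud("wrist")
for a in range(-30,40,5):
    m=(abs(L[...,1]-25)<8)&(L[...,0]>=a)&(L[...,0]<a+5)&(d>0);print(a,m.sum(),np.round(np.median(L[m][:,2]),1) if m.any() else "",end="; ")
E
```

```text
t 21.77 pos [0.5625 0.1563 0.1786] yaw -3.0253 F [ 0.5  1.4 -1.1] w 0.021
shift cm [ 0.09 -0.06 -0.04] len 0.1 turn -0.001
panel mid lane x (open: -9) [-10.4  -2.2   5.9] 381
-30 85 -117.5; -25 85 -117.6; -20 89 -117.6; -15 148 -116.8; -10 545 56.1; -5 443 56.6; 0 442 56.5; 5 211 56.3; 10 0 ; 15 124 0.4; 20 232 0.4; 25 203 0.6; 30 134 0.5; 35 99 0.6;
```

>>> arm_command:
  translation:
    - [0,-0.1,-0.4]
    - [0,-0.1,-0.8]
    - [0,-0.1,-1.0]
    - [0,-0.1,-1.0]
  turn: [0,0,0,0]
  hand: [1,1,1,1]

```text
clock: 22.2
eef_pos: [0.5616, 0.1542, 0.1888]
tool_rot: [-0.058, 0.998, 0.014, -0.003]
ft_force: [0.4, -0.2, -4.2]
grip_width: 0.0208
```

```bash
cat >> h.py <<'E'
def wr():
    p,d,X,L=cloud("wrist")
    m=(abs(L[...,1]-25)<8)&(abs(L[...,2]-56)<5)&(L[...,0]>-60)&(L[...,0]<250)&(d>0);q=L[m];print("panel inner x",np.round(np.percentile(q[:,0],[2,98]),1))
    m=(abs(L[...,1])<25)&(L[...,2]>8)&(L[...,0]>np.percentile(q[:,0],98)+1)&(L[...,0]<60)&(d>0);b=L[m];
    for a in range(5,50,5):
        k=b[(b[:,0]>=a)&(b[:,0]<a+5)]
        if len(k)>5: print(a,len(k),"y",np.round(np.percentile(k[:,1],[3,97])),"ztop",np.round(np.percentile(k[:,2],[5,97])))
E
python3 - <<'E'
from h import *
go(*lane(.060,.067),3.259-2*np.pi);wr()
E
```

```text
t 22.2 pos [0.5616 0.1542 0.1888] yaw -3.0263 F [ 0.4 -0.2 -4.2] w 0.0208
shift cm [-0.12  0.14 -0.02] len 0.2 turn -0.002
panel inner x [-11.    5.9]
10 549 y [-13.   9.] ztop [68. 77.]
15 1781 y [-16.  11.] ztop [77. 91.]
20 1278 y [-17.  12.] ztop [85. 95.]
25 863 y [-16.  11.] ztop [85. 95.]
30 377 y [-13.   8.] ztop [84. 93.]
35 3084 y [-23.  14.] ztop [ 84. 159.]
40 7294 y [-24.  16.] ztop [ 83. 157.]
45 8473 y [-22.  22.] ztop [ 76. 153.]
```

>>> arm_command:
  translation:
    - [-0.3,0.1,0]
    - [-0.6,0.1,0]
    - [-0.6,0.1,0.5]
    - [-0.6,0.1,1.0]
    - [-0.6,0.1,1.4]
  turn: [0,0,0,0,0]
  hand: [1,1,1,1,1]

```text
clock: 22.67
eef_pos: [0.5683, 0.157, 0.1746]
tool_rot: [-0.058, 0.998, 0.014, -0.001]
ft_force: [-0.6, 0.0, 1.0]
grip_width: 0.0207
```

>>> arm_command:
  translation:
    - [0.15,0,0.5]
    - [0.25,0,1.0]
    - [0.35,0,1.5]
    - [0.42,0,2.0]
    - [0.48,0,2.5]
  turn: [0,0,0,0,0]
  hand: [1,1,1,1,1]

```text
clock: 23.08
eef_pos: [0.5628, 0.157, 0.1496]
tool_rot: [-0.058, 0.998, 0.014, -0.002]
ft_force: [0.1, 0.4, -0.0]
grip_width: 0.0206
```

Run:
```python
from h import *
go(*lane(.060,.014),3.259-2*np.pi);wr()
```

```text
t 23.08 pos [0.5628 0.157  0.1496] yaw -3.0254 F [ 0.1  0.4 -0. ] w 0.0206
shift cm [ 0.04 -0.16  1.36] len 1.4 turn -0.001
panel inner x [-8.8 48.1]
45 2718 y [-16.  24.] ztop [ 37. 112.]
```

>>> arm_command:
  translation:
    - [0,0,0.5]
    - [0,0,1.0]
    - [0,0,1.2]
    - [0,0,1.2]
  turn: [0,0,0,0]
  hand: [1,1,1,1]

```text
clock: 23.47
eef_pos: [0.5626, 0.1573, 0.1371]
tool_rot: [-0.058, 0.998, 0.014, -0.002]
ft_force: [-1.3, -0.8, 0.4]
grip_width: 0.0208
```

```bash
sed -i 's/(L\[...,0\]<250)/(L[...,0]<30)/' h.py
python3 - <<'E'
from h import *
go(*lane(.060,.014),3.259-2*np.pi);wr()
E
```

```text
t 23.47 pos [0.5626 0.1573 0.1371] yaw -3.0254 F [-1.3 -0.8  0.4] w 0.0208
shift cm [ 0.02 -0.16  0.1 ] len 0.2 turn -0.001
panel inner x [-6.6 10.6]
15 341 y [-11.  12.] ztop [27. 33.]
20 1040 y [-14.  15.] ztop [24. 34.]
25 757 y [-14.  15.] ztop [25. 34.]
30 603 y [-11.  13.] ztop [23. 32.]
35 640 y [-17.  14.] ztop [ 22. 108.]
40 9853 y [-21.  19.] ztop [ 28. 107.]
45 7409 y [-23.  23.] ztop [ 22. 101.]
```

>>> arm_command:
  translation:
    - [0,0,0.1]
    - [0,0,0.1]
    - [0,0,0.1]
    - [0,0,0.1]
    - [0,0,0.1]
  turn: [0,0,0,0,0]
  hand: [1,0.55,0.55,0.55,0.55]

```text
clock: 23.93
eef_pos: [0.5627, 0.1574, 0.1368]
tool_rot: [-0.058, 0.998, 0.014, -0.002]
ft_force: [-0.9, 0.1, -0.7]
grip_width: 0.0382
```

>>> arm_command:
  translation:
    - [0,0,-1]
    - [0,0,-3]
    - [0,0,-6]
    - [0,0,-9]
    - [0,0,-11]
  turn: [0,0,0,0,0]
  hand: [0.55,0.55,0.55,0.55,0.55]

```text
clock: 24.35
eef_pos: [0.5642, 0.1544, 0.2507]
tool_rot: [-0.058, 0.998, 0.014, -0.0]
ft_force: [1.5, 0.2, -0.1]
grip_width: 0.0383
```

Run:
```python
from h import *
go(*lane(-.12,.13),3.259-2*np.pi);wr()
p,d,X,L=cloud("wrist");save("w11.png",p)
p,d,X,L=cloud("top");save("t11.png",p)
for a in range(10,170,10):
    m=(L[...,0]>=a)&(L[...,0]<a+10)&(abs(L[...,1])<44)&(L[...,2]>5)&(L[...,2]<45)&(d>0)
    if m.sum()>3: q=L[m];print(a,m.sum(),"y",np.round(np.percentile(q[:,1],[5,50,95])),"z",np.round(np.percentile(q[:,2],[10,50,90])))
panel()
```

```text
t 24.35 pos [0.5642 0.1544 0.2507] yaw -3.0255 F [ 1.5  0.2 -0.1] w 0.0383
shift cm [18.14  0.12 -0.15] len 18.1 turn -0.001
panel inner x [-4.2 13.7]
15 85 y [-11.  14.] ztop [13. 23.]
20 373 y [-13.  15.] ztop [22. 36.]
25 288 y [-14.  15.] ztop [26. 37.]
30 222 y [-13.  14.] ztop [25. 36.]
35 203 y [-11.  13.] ztop [25. 34.]
40 4340 y [-24.  15.] ztop [200. 225.]
45 4547 y [-24.  22.] ztop [171. 213.]
10 47 y [-13.  -2.  11.] z [14. 26. 32.]
20 67 y [-14.  -1.  13.] z [23. 30. 33.]
30 59 y [-11.  -3.  10.] z [18. 27. 30.]
40 53 y [-11.  -2.  10.] z [19. 24. 27.]
50 53 y [-10.  -1.  10.] z [16. 25. 27.]
60 51 y [-14.  -2.  10.] z [19. 23. 26.]
70 6 y [-11.   4.   9.] z [18. 20. 24.]
110 20 y [-8. -5.  1.] z [14. 19. 21.]
120 32 y [-7. -2.  5.] z [13. 18. 20.]
130 26 y [-6. -1.  4.] z [11. 15. 18.]
140 34 y [-13.  -1.  11.] z [ 8. 14. 17.]
150 65 y [-14.  -1.  13.] z [11. 13. 15.]
160 70 y [-14.  -1.  15.] z [10. 12. 15.]
panel mid lane x (open: -9) [-7.3  1.   9.1] 387
```

The chisel lies flat, straight and centred (y ≈ -1 mm) in the lane. Now I go round in front of the bar and push the drawer shut gently.

>>> arm_command:
  translation:
    - [3,0,0]
    - [7,0,0]
    - [11,0,0]
    - [15,0,0]
    - [18.5,0,0]
  turn: [0,0,0,0,0]
  hand: [1,1,1,1,1]

```text
clock: 24.97
eef_pos: [0.3761, 0.132, 0.2453]
tool_rot: [-0.058, 0.998, 0.013, -0.004]
ft_force: [-0.7, -0.0, 1.1]
grip_width: -0.0
```

>>> arm_command:
  translation:
    - [0,0,2]
    - [0,0,5]
    - [0,0,8.5]
    - [0,0,10.2]
    - [0,0,10.2]
  turn: [0,0,0,0,0]
  hand: [1,1,1,1,1]

```text
clock: 25.38
eef_pos: [0.3745, 0.1343, 0.1406]
tool_rot: [-0.058, 0.998, 0.013, -0.007]
ft_force: [-0.3, -1.3, 0.7]
grip_width: -0.0002
```

>>> arm_command:
  translation:
    - [-1.5,0,0]
    - [-3,0,0]
    - [-4,0,0]
    - [-4.7,0,0]
    - [-5.4,0,0]
  turn: [0,0,0,0,0]
  hand: [1,1,1,1,1]

```text
clock: 25.8
eef_pos: [0.4333, 0.142, 0.1454]
tool_rot: [-0.058, 0.998, 0.014, -0.002]
ft_force: [-0.7, -0.1, -0.6]
grip_width: 0.0
```

>>> arm_command:
  translation:
    - [-0.8,0,0]
    - [-1.7,0,0]
    - [-2.7,0,0]
    - [-3.7,0,0]
    - [-4.7,0,0]
  turn: [0,0,0,0,0]
  hand: [1,1,1,1,1]

```text
clock: 26.22
eef_pos: [0.4802, 0.1475, 0.145]
tool_rot: [-0.058, 0.998, 0.014, -0.002]
ft_force: [-2.0, 0.1, 1.5]
grip_width: 0.0002
```

Run:
```python
from h import *
go(*lane(.086,.027),3.259-2*np.pi);panel()
```

```text
t 26.22 pos [0.4802 0.1475 0.145 ] yaw -3.0254 F [-2.   0.1  1.5] w 0.0002
shift cm [-10.87  -0.12  -0.43] len 10.9 turn -0.001
panel mid lane x (open: -9) [37.3 45.3 53.9] 380
```

>>> arm_command:
  translation:
    - [-1,0,0]
    - [-2,0,0]
    - [-3,0,0]
    - [-4,0,0]
    - [-5,0,0]
  turn: [0,0,0,0,0]
  hand: [1,1,1,1,1]

```text
clock: 26.68
eef_pos: [0.5294, 0.1532, 0.1448]
tool_rot: [-0.058, 0.998, 0.014, -0.002]
ft_force: [-1.6, 0.3, -0.7]
grip_width: -0.0001
```

>>> arm_command:
  translation:
    - [-1,0,0]
    - [-2,0,0]
    - [-3,0,0]
    - [-3.9,0,0]
    - [-4.6,0,0]
  turn: [0,0,0,0,0]
  hand: [1,1,1,1,1]

```text
clock: 27.1
eef_pos: [0.5756, 0.1587, 0.1447]
tool_rot: [-0.058, 0.998, 0.014, -0.002]
ft_force: [-1.3, -0.7, 0.9]
grip_width: 0.0002
```

>>> arm_command:
  translation:
    - [-0.4,0,0]
    - [-0.7,0,0]
    - [-1.0,0,0]
    - [-1.2,0,0]
    - [-1.4,0,0]
  turn: [0,0,0,0,0]
  hand: [1,1,1,1,1]

```text
clock: 27.52
eef_pos: [0.5885, 0.1601, 0.1446]
tool_rot: [-0.058, 0.998, 0.014, -0.002]
ft_force: [-0.8, -0.4, -0.6]
grip_width: 0.0001
```

Run:
```python
from h import *
go(*lane(.086,.027),3.259-2*np.pi)
p,d,X,L=cloud("wrist")
m=(abs(abs(L[...,1])-100)<40)&(abs(L[...,2]-56)<5)&(L[...,0]>60)&(L[...,0]<300)&(d>0);print("panel/top z56",np.round(np.percentile(L[m][:,0],[2,50,98]),1) if m.any() else None)
```

```text
t 27.52 pos [0.5885 0.1601 0.1446] yaw -3.0254 F [-0.8 -0.4 -0.6] w 0.0001
shift cm [ 0.02 -0.12 -0.44] len 0.5 turn -0.001
panel/top z56 [147.  155.  167.6]
```

>>> arm_command:
  translation:
    - [-0.2,0,0]
    - [-0.4,0,0]
    - [-0.4,0,0]
  turn: [0,0,0]
  hand: [1,1,1]

```text
clock: 27.82
eef_pos: [0.5896, 0.1603, 0.1447]
tool_rot: [-0.058, 0.998, 0.014, -0.005]
ft_force: [-8.2, -1.0, 4.7]
grip_width: 0.0
```

>>> arm_command:
  translation:
    - [-0.2,0,0]
    - [-0.3,0,0]
    - [-0.3,0,0]
  turn: [0,0,0]
  hand: [1,1,1]

```text
clock: 28.07
eef_pos: [0.5897, 0.1603, 0.1447]
tool_rot: [-0.058, 0.998, 0.014, -0.008]
ft_force: [-16.3, -2.4, 10.2]
grip_width: -0.0
```

>>> arm_command:
  translation:
    - [-0.2,0,0]
    - [-0.3,0,0]
    - [-0.3,0,0]
  turn: [0,0,0]
  hand: [1,1,1]

```text
clock: 28.32
eef_pos: [0.5898, 0.1603, 0.1446]
tool_rot: [-0.058, 0.998, 0.013, -0.011]
ft_force: [-23.3, -3.5, 14.7]
grip_width: -0.0004
```

Hard stop reached; bar travel is 0.165, so the drawer is shut. Backing off and checking.

>>> arm_command:
  translation:
    - [1,0,0]
    - [2,0,0]
    - [4,0,0]
    - [7,0,-1]
    - [10,0,-3]
  turn: [0,0,0,0,0]
  hand: [1,1,1,1,1]

```text
clock: 28.73
eef_pos: [0.4972, 0.1484, 0.1728]
tool_rot: [-0.058, 0.998, 0.013, -0.004]
ft_force: [-0.5, 0.2, -0.2]
grip_width: -0.0003
```

>>> arm_command:
  translation:
    - [2,-2,-2]
    - [5,-4,-5]
    - [8,-5,-8]
    - [10,-5,-10]
    - [10,-5,-10]
  turn: [0,0,0,0,0]
  hand: [1,1,1,1,1]

```text
clock: 29.15
eef_pos: [0.4052, 0.0841, 0.2794]
tool_rot: [-0.057, 0.998, 0.015, 0.002]
ft_force: [0.6, -0.6, 0.2]
grip_width: 0.0005
```

Run:
```python
from h import *
go(.4,.1,.3)
p,d,X,L=cloud("top");i=camera_info("top")
m=(abs(L[...,2]-56)<5)&(abs(L[...,1])<150)&(L[...,0]>60)&(L[...,0]<170)&(d>0);print("panel top x (shut 147..165)",np.round(np.percentile(L[m][:,0],[3,50,97]),1),m.sum())
for n,z in(("handle",.148),("mallet",.068),("screwdriver",.02)):
    for q in spot_point("top",n)[:1]:print(n,round(q["conf"],2),np.round(world("top",i,d,*q["location"],z=z),3),np.round(q["location"]))
m=(L[...,0]>-90)&(L[...,0]<140)&(abs(L[...,1])<140)&(X[...,2]>.1)&(X[...,2]<.2)&(d>0);print("left over pts in front",m.sum())
```

```text
t 29.15 pos [0.4052 0.0841 0.2794] yaw -3.0266 F [ 0.6 -0.6  0.2] w 0.0005
shift cm [ 0.33  1.7  -2.02] len 2.7 turn None
panel top x (shut 147..165) [146.5 155.2 165. ] 1368
handle 0.95 [0.609 0.163 0.148] [199. 181.]
mallet 0.84 [0.432 0.066 0.068] [284. 232.]
screwdriver 0.79 [ 0.569 -0.134  0.02 ] [224. 320.]
left over pts in front 404
```

```bash
python3 -c "
from h import *
job_done();print(get_obs()['clock'])"
```

```text
the job is handed in; nothing more can be done
the job is handed in; nothing more can be done
```

The chisel is in the drawer's middle lane, edge to the back, and the upper drawer is shut; I handed the job in at about 29 s on the robot clock.

**What I did**
- I hooked the bar and pulled the upper drawer to its stop. I then took the rightmost chisel by its handle.
- The grip held the chisel level, with no sag, so it would not have gone under the top. I pressed its butt lightly (about 5 N) on the right end of the drawer's front panel to tip the blade down about 20°. I then slid it under the top, lowered it, released it, and pushed the drawer shut by its bar.

**Last checks**
- **Chisel, before closing:** it lay flat and straight, about 1 mm off the lane's centre. The butt was about 4 mm behind the panel. The blade's flat face was level, so it had not rolled off its bevel side.
- **Drawer:** the front panel sits at 146.5 to 165 mm, where fully shut is 147 to 165 mm. It came up against a hard stop when pushed, at about 28 N.
- **Other tools:** the screwdriver and mallet are where they were, to within the few millimetres the measurement allows.

**Not as planned**
- Lowering the chisel dragged the drawer about 10 mm inward from full open before I closed it.
- I had no picture views left, so the final checks are numbers only. I could not look into the shut drawer.
- The tool kept a 1.7° lean from an early joint-limit stop; it did no harm.

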